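# Dust out a lens pot, then hold its clamp arm open

### The arm

A 6-joint arm with a two-finger parallel gripper is mounted at the origin on the work surface. World frame = base frame: x ahead of the robot, y to its left, z up, the work surface at z = 0. Lengths are in m, angles in rad, forces in N, time in s.
With the tool pointing down it reaches from about 0.375 to 0.975 m from the base axis. Payload 3.8 kg.
Tool frame: the origin (TCP) lies midway between the tips of the shut fingers; the grasp point (between the pads) lies 19 mm behind it; z points along the fingers, y is the line along which they close (so a half turn about z gives the same grasp; the last joint's range is limited). The gripper opens to 85 mm and grips with 20 to 120 N. Pads are 22 mm wide; open, the fingers measure 114 mm over their backs; the gripper's body (76 mm by 85 mm) begins 54 mm behind the grasp point. The pads swing forward as they close: fully open they stand 13 mm farther back than shut.
Start: joints at [1.074, 0.264, 1.604, -0, 1.274, -0.037], TCP at [0.3, 0.605, 0.231] pointing down, gripper open.
Joint ranges: [-2.63, 2.63], [-0.94, 2.18], [0.31, 2.57], [-1.31, 4.45], [0, 2.66], [-2.55, 2.55]. Speed limits (rad/s): [2.57, 2.57, 3.14, 3.14, 3.14, 3.14].

### API

Orientations are given as a rotation vector (axis times angle).
In Python, from workcell import bot, read_camera, camera_info, ticket gives the robot as it stands.
- The arm moves only by the tool servo_tool, never from a script. Its argument "targets" is a list of rows, each an object of numbers: "hand": the closure, from -1 (fully open) to 1 (shut); "x", "y", "z": the shift along the tool's x, y, z as a fraction of full scale; "roll": the turn about the tool's z as a fraction of full scale. In form: [{"hand": .., "x": .., "y": .., "z": .., "roll": ..}, ...]. A call has 1 to 10 rows; each row is the pose to reach, as a shift and turn from the pose commanded when the call began, along the tool's axes at that moment, turning the shorter way round; what a row does not reach only later rows make up. Full scale, the value 1, is 50 cm for a shift and 180 degrees for a turn. A row lasts 1/12 s, in which the tool goes at most 41.7 mm and 7.16 degrees, less where a joint would pass 70% of its speed; a pose out of reach is approached as far as the arm can. A call with a number of a shift or a turn outside -1 to 1 is refused whole. A call with a gripper value outside its range is refused whole. The fingers move at their own pace and stop on an object; "grip_force" is the grip in N (left out, the last holds). Time passes only in rows, so rows that repeat a pose let the fingers close. It gives the time, the measured TCP pose, the force, the opening and the grip force at its end, in the units of the state.
- bot.read_state(): the state, without advancing time (a new reading comes with each control period).
- read_camera(name): name is "scene" or "top" or "wrist"; returns the picture (384x512x3 uint8, red, green, blue); there is no depth.
- camera_info(name): a dict with "fx", "fy", "cx", "cy" (pixels), "eye" and "orientation" of the camera in the world; the wrist camera has in their place "T_tool_cam" (4x4, takes a point from camera to tool coordinates, whose origin is the TCP and whose axes are the flange's). Camera axes: x right, y down, z forward; pixel columns grow to the right and rows downward; lengths in m; the calibration is good to about 2 mm. A picture is of the moment at which its call begins: read the wrist's pose just before it. camera_info takes no time and is no camera call.
- ticket.finish_job(): hands the job in; it is judged then, once.
The state is a dict: "time": time; "q": joint angles; "joint_vel": joint speeds; "joint_torque": joint torques, N m; "tool_pos": TCP position; "tcp_rot": TCP orientation; "wrist_force": force on the tool from outside, world axes, zero at the start; "torque": the same for the moment, N m; "width": opening from 0.0 (shut) to 1.0 (fully open); "grip_force": force on a finger pad.
Only numpy, scipy, OpenCV 4.12 (cv2) and the standard library are available. Lean on these libraries where they do the work, as an engineer would, in place of code of your own. Each camera call takes 0.05 s, during which the arm holds its last target. There are 200 camera calls.

### The job

Dust out the open lens pot clamped in the fixture: lower the head of the long brush into it until it nearly touches the floor, raise it to about the rim, do that once more, then put the brush back upright in its stand and let go. Then swing the spring-loaded clamp arm away from the pot all the way to its stop, and finish while the gripper is holding it there. Leave the pot and the other things on the bench standing where they are.

Things in the scene. Friction and masses are not known exactly. Their poses are not given: they have to be found in the camera images.
- fixture: Fixed clamp fixture: dark steel plate 155 x 175 x 12 mm (x -60..95, y -65..110 mm from its origin, which lies on its underside below the pot place). Two 12 mm posts, tops 60 mm above the bench, at (-29, +-25) mm stop the pot; the sprung arm presses it from +x. Arm pivot at (39, 85) mm; 10 mm stop post (top 54 mm up) at (77, 51) mm.
- pot: Open round aluminium lens pot, loose, standing on the fixture plate (12 mm above the bench) between posts and clamp arm: 64 mm outside diameter, 58 mm inside, 80 mm tall, inner floor 4 mm above its underside, about 0.3 kg. Origin: centre of its underside; z up.
- pot_rim (a point): Centre of the pot's mouth, at rim height (92 mm above the bench).
- brush: Long round brush, loose, standing head-down in its stand: 185 mm long, about 0.07 kg. Origin: centre of the flat lower end of the head; z runs up the handle. Ribbed grey head 26 mm diameter, 45 mm long; 10 mm steel shank up to 100 mm; white handle 14 mm diameter from 100 to 185 mm, to be gripped from above.
- brush_top (a point): Centre of the upper end of the brush handle, 185 mm above the lower end (195 mm above the bench when in the stand).
- stand: Brush stand, fixed: white block 80 x 80 x 55 mm with one round hole at its centre, 33 mm diameter and 45 mm deep (hole floor 10 mm above the bench). Origin: centre of its underside.
- clamp_pivot (a point): Pivot of the clamp arm, an aluminium bar 14 mm wide, 12 mm thick (40 to 52 mm above the bench), swinging level about a vertical pivot. This point: on the pivot axis at bench height; the bar runs 165 mm along its own -y (the fixture's -y when shut). At its end an upright steel pin, 14 mm diameter, rises from 52 to 106 mm above the bench; pinch or push it from above.
- clamp_pin (a point): Centre of the top of the upright pin at the clamp arm's free end, 106 mm above the bench, 165 mm from the pivot axis.
- clamp_arm (a joint): Angle of the clamp arm about its pivot (rad): about -0.02 when pressing on the pot; grows anticlockwise seen from above as the arm swings away from the pot (towards the fixture's +x); hard stop at 0.60. A spring always pulls it back: about 4 N at the pin when shut, 7 N at the stop; let go, it snaps shut.
- objective: Lens objective standing on the bench, steel, 28 mm diameter, 44 mm tall; bystander. Origin: centre of its underside.
- capped_pot: Closed, capped aluminium pot, 68 mm diameter, 36 mm tall; bystander. Origin: centre of its underside.
- jar: Small glass jar with white cap, 40 mm diameter, 45 mm tall; bystander. Origin: centre of its underside.
There are look-alikes about, which are no part of the job. What is shaped like the pot but purple is not meant.

How it is judged:
On the way, in this order (a step that is already met when the one before it is completed fails the run):
1. the gripped brush head is down in the pot, near its floor (z of brush in the frame of pot between -0.005 and 0.024 m and horizontal distance between brush and pot below 0.024 m and contact force between the fingers and brush above 0.5 N), for 0.05 s.
2. the brush is raised, its lower end to about the rim (z of brush in the frame of pot between 0.048 and 0.14 m and horizontal distance between brush and pot below 0.024 m and contact force between the fingers and brush above 0.5 N), for 0.05 s.
3. the brush head is down near the floor a second time (all of step 1), for 0.05 s.
4. the brush is raised again, straight up (all of step 2), for 0.05 s.
5. the brush stands in its stand, released (horizontal distance between brush and stand below 0.012 m and z of brush in the frame of stand below 0.016 m and angle between brush's own z axis and vertical below 0.12 rad and contact force between the fingers and brush below 0.1 N), for 0.2 s.
6. the clamp arm is held at its stop by the gripper (value of joint clamp_arm above 0.54 rad and contact force between the fingers and clamp_arm above 1.5 N and contact force between clamp_arm and pot below 0.2 N), for 0.3 s.
At the end, for the whole second after the job is handed in: Arm within 0.06 rad of its 0.60 rad stop, still, pressed by the fingers with over 1.5 N, clear of pot and brush; pot upright within 15 mm of its start; brush released upright in its stand (within 12 mm of the hole centre, 6 mm of its floor); bystanders moved under 30 mm (all of step 5 and all of step 6 and velocity of joint clamp_arm between -0.1 and 0.1 rad/s and contact force between clamp_arm and brush below 0.2 N and z of pot in the frame of fixture above 0.008 m and distance of pot from where it was at the start of the episode below 0.015 m and angle between pot's own z axis and vertical below 0.1 rad and linear speed of pot below 0.02 m/s and distance of each of objective, capped_pot, jar from where it was at the start of the episode below 0.03 m); the arm keeps its last pose, push and grip.
It fails at once if the pot is tipped or pushed out of its place (angle between pot's own z axis and vertical above 0.35 rad or distance of pot from where it was at the start of the episode above 0.03 m).
It fails at once if a bystander is knocked away (distance of any of objective, capped_pot, jar from where it was at the start of the episode above 0.03 m).
It also fails if it takes over 58 s, if anything falls off the work surface, if the arm or the gripper's body presses on something with over 40 N, if the wrist force passes 120 N, or if a joint passes its speed limit or range.

## Working session

There is one attempt and no reset: what is moved stays moved. The work goes in short steps, Python scripts to look and compute and a tool call to move; the robot and the scene stay as the last step left them, time stands still between calls to the robot, and variables do not carry over. Pictures are saved under pics/ and viewed, at most 10 in all, crops included, and the job is handed in when it is done.

Besides the shell and the picture viewer there is one more tool, called after ">>>" in YAML: its name, and indented under it one key for each argument. servo_tool: Moves the arm, as the interface text tells. Its arguments: {"type":"object","properties":{"targets":{"type":"array"},"grip_force":{"type":"number"}},"required":["targets"]}

```bash
mkdir -p pics
python3 - <<'E'
from workcell import bot, read_camera, camera_info
import cv2,numpy as np
for n in("scene","top"):
    im=read_camera(n); cv2.imwrite(f"pics/{n}0.png",im[:,:,::-1]); print(n,camera_info(n))
print(camera_info("wrist")); s=bot.read_state(); print(s)
E
```

```text
scene {'fx': 495.3506285932362, 'fy': 495.3506285932362, 'cx': 248.41975716285285, 'cy': 191.71252390851214, 'eye': array([ 1.0066242 , -0.38378034,  0.83329591]), 'orientation': array([-2.2424034 , -1.0488039 ,  0.39838818])}
top {'fx': 408.35662914126823, 'fy': 408.35662914126823, 'cx': 250.41792549432574, 'cy': 190.41896679623477, 'eye': array([0.37876691, 0.02284259, 0.92339251]), 'orientation': array([-2.14647151,  2.12570657, -0.2348848 ])}
{'fx': 316.82911484048145, 'fy': 316.82911484048145, 'cx': 257.68693886071924, 'cy': 196.78595051533603, 'T_tool_cam': array([[-2.82293539e-04, -9.59842206e-01, -2.80540301e-01,
         7.16335926e-02],
       [ 9.99999751e-01, -8.93988269e-05, -7.00379592e-04,
         2.37318787e-04],
       [ 6.47173918e-04, -2.80540429e-01,  9.59841992e-01,
        -1.42488473e-01],
       [ 0.00000000e+00,  0.00000000e+00,  0.00000000e+00,
         1.00000000e+00]])}
{'time': 0.1, 'q': array([ 1.07411175e+00,  2.64703973e-01,  1.60525982e+00,  3.86387088e-05,
        1.27373464e+00, -3.68865359e-02]), 'joint_vel': array([ 0.00032839, -0.0026363 , -0.00294645, -0.0014009 , -0.00012559,
       -0.00091835]), 'joint_torque': array([-5.57160445e-05, -5.16705179e+01, -3.68592131e+01, -5.81150948e-05,
        6.30834125e-03,  1.64218591e-06]), 'tool_pos': array([0.29919935, 0.60430439, 0.23005684]), 'tcp_rot': array([-0.715786  , -3.05835464,  0.00317485]), 'wrist_force': array([ 0.12719405,  0.87223749, -0.55589689]), 'torque': array([0.02278188, 0.03078005, 0.04978991]), 'grip_force': 0.0, 'width': 0.9998022575744843}
```

View pics/top0.png

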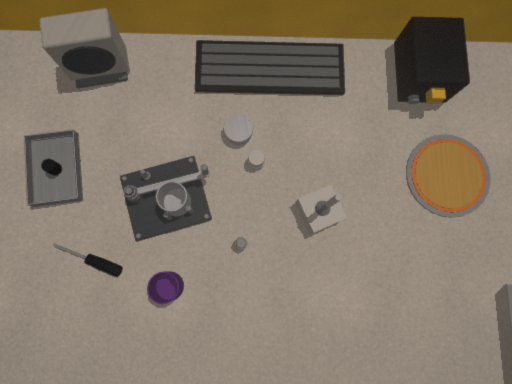

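View pics/scene0.png

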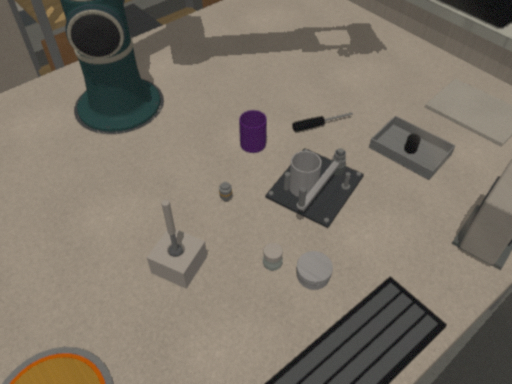

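The top view shows the fixture around (165,198), pot at about (172,198), clamp pivot near (131,191), pin near (204,172), stand near (322,210) and brush top near (337,197). The scene view shows the stand at (177,258), brush top at (167,206), pot at (305,172) and pin at (303,195). The purple pot is a decoy. I'll enlarge these areas with a grid to get exact pixels.

Run:
```python
import cv2,numpy as np
T=cv2.imread("pics/top0.png");S=cv2.imread("pics/scene0.png")
def crop(I,x,y,w,h,k):
    c=cv2.resize(I[y:y+h,x:x+w],None,fx=k,fy=k,interpolation=cv2.INTER_CUBIC)
    c=cv2.convertScaleAbs(c,alpha=1.5)
    for a in range(-(-x//10)*10,x+w,10):
        p=int((a-x+.5)*k);cv2.line(c,(p,0),(p,5 if a%50 else 14),(0,255,255),1);cv2.putText(c,str(a),(p-8,22),0,.3,(0,0,255),1)
    for a in range(-(-y//10)*10,y+h,10):
        p=int((a-y+.5)*k);cv2.line(c,(0,p),(5,p),(0,255,255),1);cv2.putText(c,str(a),(7,p+3),0,.3,(0,0,255),1)
    return c
o=np.zeros((600,800,3),np.uint8)
def put(c,x,y):
    c=c[:600-y,:800-x];o[y:y+c.shape[0],x:x+c.shape[1]]=c
put(crop(T,112,150,106,96,4),0,0)
put(crop(T,292,178,62,60,5),428,0)
put(crop(S,260,140,110,86,4),0,310-0+0) if 0 else None
put(crop(S,262,145,105,70,4),0,390-70+70)
put(crop(S,145,198,66,92,4),430,305)
cv2.imwrite("pics/z.png",o)
```

```text
(no output)
```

View pics/z.png

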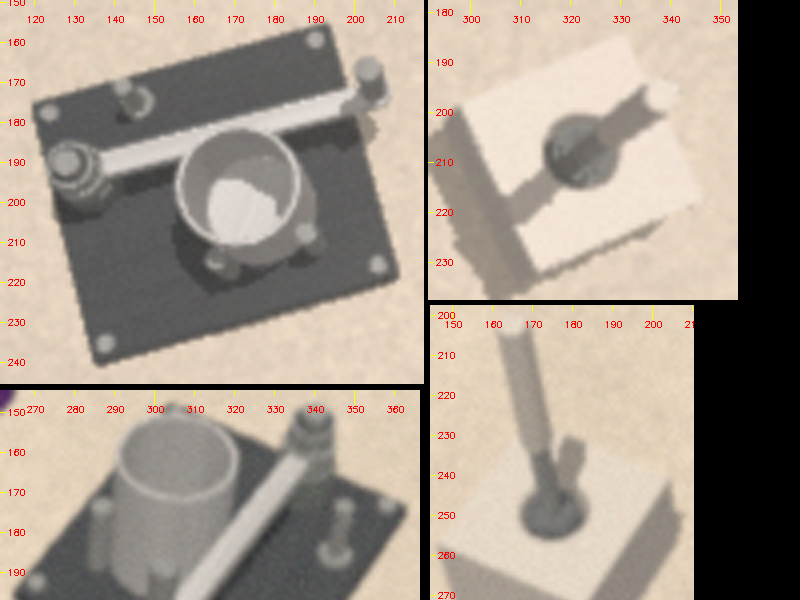

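The zoom gives these top-view pixels:
- **Pot rim:** (170.6,196)
- **Pin top:** (203.8,166)
- **Pivot cap:** (128.5,190)
- **Hole centre:** (322.4,207.8)
- **Brush top:** (338,197)
- **Plate corners:** (194.2,155.5), (211,218.7), (135.5,241) and (120,175)

In the scene view, the rim is at about (306,161).

```bash
cat > h.py <<'E'
import numpy as np,cv2
from scipy.spatial.transform import Rotation as R
from workcell import bot, read_camera, camera_info
def pose(n):
    i=camera_info(n)
    if "eye" in i: return i,np.array(i["eye"]),R.from_rotvec(i["orientation"]).as_matrix()
    s=bot.read_state();T=np.eye(4);T[:3,:3]=R.from_rotvec(s["tcp_rot"]).as_matrix();T[:3,3]=s["tool_pos"]
    T=T@i["T_tool_cam"];return i,T[:3,3],T[:3,:3]
def cast(n,u,v,z,P=None):
    i,e,M=P or pose(n); d=M@[(u-i["cx"])/i["fx"],(v-i["cy"])/i["fy"],1]
    return e+d*(z-e[2])/d[2]
def proj(n,p,P=None):
    i,e,M=P or pose(n); c=M.T@(np.array(p)-e);return np.round([i["fx"]*c[0]/c[2]+i["cx"],i["fy"]*c[1]/c[2]+i["cy"]],1)
E
python3 - <<'E'
from h import *
np.set_printoptions(precision=4,suppress=True)
P=lambda u,v,z:cast("top",u,v,z)
print("pot",P(170.6,196,.092),cast("scene",306,161,.092))
pin=P(203.8,166,.106);print("pin",pin, proj("scene",pin))
print("brush",b:=P(338,197,.195),proj("scene",b),"hole",h:=P(322.4,207.8,.055),proj("scene",h))
W=np.array([P(*c,.012)[:2] for c in[(194.2,155.5),(211,218.7),(135.5,241),(120,175)]])
print(W,[np.linalg.norm(W[i]-W[i-1]) for i in range(4)])
# fixture corners: -y+x, -y-x, +y-x, +y+x
F=np.array([(95,-65),(-60,-65),(-60,110),(95,110)])/1e3
A=F-F.mean(0);B=W-W.mean(0);th=np.arctan2((A[:,0]*B[:,1]-A[:,1]*B[:,0]).sum(),(A*B).sum())
Rm=np.array([[np.cos(th),-np.sin(th)],[np.sin(th),np.cos(th)]]);o=W.mean(0)-Rm@F.mean(0)
print("th",th,"o",o,"res",(F@Rm.T+o-W))
piv=o+Rm@[.039,.085];print("piv",piv)
for q in(-.02,.6):
    a=th+q;print(q,piv+.165*np.array([np.sin(a),-np.cos(a)]))
s=bot.read_state();print(R.from_rotvec(s["tcp_rot"]).as_matrix())
for n,p in dict(obj=P(241,243,.044),jar=P(257,158,.045),cap=P(238,127,.036)).items():print(n,p)
E
```

```text
pot [0.5238 0.1619 0.092 ] [0.5271 0.1611 0.092 ]
pin [0.5848 0.0944 0.106 ] [302.5 188.3]
brush [ 0.5078 -0.159   0.195 ] [164.8 200.5] hole [ 0.5084 -0.1592  0.055 ] [175.1 248. ]
[[0.633  0.1253]
 [0.4874 0.0832]
 [0.4363 0.2477]
 [0.5847 0.2913]] [np.float64(0.17289396146545202), np.float64(0.15163687861814856), np.float64(0.17229078169466577), np.float64(0.15466556540643006)]
th 0.28846971514730363 o [0.525  0.1603] res [[ 0.0015 -0.0003]
 [-0.0014 -0.0022]
 [-0.0002  0.001 ]
 [ 0.0001  0.0015]]
piv [0.5382 0.2529]
-0.02 [0.582  0.0938]
0.6 [0.6662 0.1489]
[[-0.8961  0.4438 -0.001 ]
 [ 0.4438  0.8961 -0.0018]
 [ 0.0001 -0.0021 -1.    ]]
obj [0.432  0.0157 0.044 ]
jar [ 0.6202 -0.0178  0.045 ]
cap [0.6951 0.0254 0.036 ]
```

Both views agree on pot (0.525,0.161), brush (0.508,-0.159) and pin (0.583,0.094), and the plate sizes check out. Next is the move over the brush.

>>> servo_tool:
  targets:
    - {"hand":-1,"x":-0.526,"y":-0.591,"z":-0.04,"roll":0}
    - {"hand":-1,"x":-0.526,"y":-0.591,"z":-0.04,"roll":0}
    - {"hand":-1,"x":-0.526,"y":-0.591,"z":-0.04,"roll":0}
    - {"hand":-1,"x":-0.526,"y":-0.591,"z":-0.04,"roll":0}
    - {"hand":-1,"x":-0.526,"y":-0.591,"z":-0.04,"roll":0}
    - {"hand":-1,"x":-0.526,"y":-0.591,"z":-0.04,"roll":0}
    - {"hand":-1,"x":-0.526,"y":-0.591,"z":-0.04,"roll":0}
    - {"hand":-1,"x":-0.526,"y":-0.591,"z":-0.04,"roll":0}
    - {"hand":-1,"x":-0.526,"y":-0.591,"z":-0.04,"roll":0}
    - {"hand":-1,"x":-0.526,"y":-0.591,"z":-0.04,"roll":0}
  grip_force: 40

```text
time: 0.93
tool_pos: [0.4043, 0.2196, 0.2511]
tcp_rot: [0.719, 3.058, -0.003]
wrist_force: [-0.6, 0.8, -0.3]
width: 1.0
grip_force: 0.0
```

>>> servo_tool:
  targets:
    - {"hand":-1,"x":-0.526,"y":-0.591,"z":0,"roll":0}
    - {"hand":-1,"x":-0.526,"y":-0.591,"z":0,"roll":0}
    - {"hand":-1,"x":-0.526,"y":-0.591,"z":0,"roll":0}
    - {"hand":-1,"x":-0.526,"y":-0.591,"z":0,"roll":0}
    - {"hand":-1,"x":-0.526,"y":-0.591,"z":0,"roll":0}
    - {"hand":-1,"x":-0.526,"y":-0.591,"z":0,"roll":0}
    - {"hand":-1,"x":-0.526,"y":-0.591,"z":0,"roll":0}
    - {"hand":-1,"x":-0.526,"y":-0.591,"z":0,"roll":0}
    - {"hand":-1,"x":-0.526,"y":-0.591,"z":0,"roll":0}
    - {"hand":-1,"x":-0.526,"y":-0.591,"z":0,"roll":0}

```text
time: 1.77
tool_pos: [0.509, -0.1625, 0.2508]
tcp_rot: [0.72, 3.058, -0.003]
wrist_force: [-0.4, -0.1, 0.4]
width: 0.999
grip_force: 0.0
```

Run:
```python
from h import *
P=pose("wrist");im=read_camera("wrist");cv2.imwrite("pics/w1.png",im[:,:,::-1])
print(proj("wrist",(.508,-.159,.195),P),proj("wrist",(.508,-.159,.055),P),bot.read_state()["tool_pos"])
```

```text
[261.7 213.1] [260.4 170.5] [ 0.50960267 -0.1642669   0.25075866]
```

View pics/w1.png

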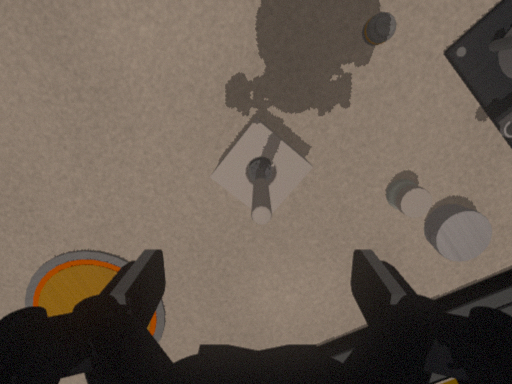

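The brush top shows at (261,214) and the hole at (261,171), both as predicted. Descending.

>>> servo_tool:
  targets:
    - {"hand":-1,"x":0,"y":0,"z":0,"roll":0}
    - {"hand":-1,"x":0,"y":0,"z":0.05,"roll":0}
    - {"hand":-1,"x":0,"y":0,"z":0.1,"roll":0}
    - {"hand":-1,"x":0,"y":0,"z":0.15,"roll":0}
    - {"hand":-1,"x":0,"y":0,"z":0.19,"roll":0}
    - {"hand":-1,"x":0,"y":0,"z":0.19,"roll":0}
    - {"hand":-1,"x":0,"y":0,"z":0.19,"roll":0}

```text
time: 2.4
tool_pos: [0.5072, -0.1565, 0.155]
tcp_rot: [-0.713, -3.056, -0.001]
wrist_force: [0.1, -0.9, 0.4]
width: 0.998
grip_force: 0.0
```

>>> servo_tool:
  targets:
    - {"hand":1,"x":0,"y":0,"z":0,"roll":0}
    - {"hand":1,"x":0,"y":0,"z":0,"roll":0}
    - {"hand":1,"x":0,"y":0,"z":0,"roll":0}
    - {"hand":1,"x":0,"y":0,"z":0,"roll":0}
    - {"hand":1,"x":0,"y":0,"z":0,"roll":0}
    - {"hand":1,"x":0,"y":0,"z":0,"roll":0}
    - {"hand":1,"x":0,"y":0,"z":0,"roll":0}
    - {"hand":1,"x":0,"y":0,"z":0,"roll":0}
    - {"hand":1,"x":0,"y":0,"z":0,"roll":0}
    - {"hand":1,"x":0,"y":0,"z":0,"roll":0}
  grip_force: 50

```text
time: 3.23
tool_pos: [0.5091, -0.1586, 0.157]
tcp_rot: [0.716, 3.058, -0.001]
wrist_force: [-0.9, -1.4, 4.9]
width: 0.149
grip_force: 49.0
```

>>> servo_tool:
  targets:
    - {"hand":1,"x":0,"y":0,"z":-0.04,"roll":0}
    - {"hand":1,"x":0,"y":0,"z":-0.09,"roll":0}
    - {"hand":1,"x":0,"y":0,"z":-0.14,"roll":0}
    - {"hand":1,"x":0,"y":0,"z":-0.19,"roll":0}
    - {"hand":1,"x":0,"y":0,"z":-0.23,"roll":0}
    - {"hand":1,"x":0,"y":0,"z":-0.26,"roll":0}
    - {"hand":1,"x":0,"y":0,"z":-0.26,"roll":0}
    - {"hand":1,"x":0,"y":0,"z":-0.26,"roll":0}
    - {"hand":1,"x":0,"y":0,"z":-0.26,"roll":0}

```text
time: 3.98
tool_pos: [0.5078, -0.1577, 0.2844]
tcp_rot: [-0.715, -3.056, -0.001]
wrist_force: [0.2, 0.0, -0.2]
width: 0.151
grip_force: 48.8
```

>>> servo_tool:
  targets:
    - {"hand":1,"x":0.025,"y":0.058,"z":0,"roll":0}
    - {"hand":1,"x":0.054,"y":0.125,"z":0,"roll":0}
    - {"hand":1,"x":0.084,"y":0.195,"z":0,"roll":0}
    - {"hand":1,"x":0.114,"y":0.264,"z":0,"roll":0}
    - {"hand":1,"x":0.144,"y":0.333,"z":0,"roll":0}
    - {"hand":1,"x":0.174,"y":0.402,"z":0,"roll":0}
    - {"hand":1,"x":0.204,"y":0.471,"z":0,"roll":0}
    - {"hand":1,"x":0.23,"y":0.531,"z":0,"roll":0}
    - {"hand":1,"x":0.246,"y":0.568,"z":0,"roll":0}
    - {"hand":1,"x":0.254,"y":0.587,"z":0,"roll":0}

```text
time: 4.82
tool_pos: [0.5237, 0.1638, 0.2837]
tcp_rot: [-0.711, -3.056, 0.002]
wrist_force: [-0.8, -0.0, -0.9]
width: 0.145
grip_force: 48.9
```

>>> servo_tool:
  targets:
    - {"hand":1,"x":0,"y":0,"z":0,"roll":0}
    - {"hand":1,"x":0,"y":0,"z":0,"roll":0}
    - {"hand":1,"x":0,"y":0,"z":0,"roll":0}

```text
time: 5.07
tool_pos: [0.5248, 0.1599, 0.2854]
tcp_rot: [-0.717, -3.058, 0.002]
wrist_force: [0.2, -0.1, 0.0]
width: 0.149
grip_force: 48.9
```

Run:
```python
from h import *
s=bot.read_state();print(s["tool_pos"],s["tcp_rot"])
o=[]
for n,c in(("scene",(225,60)),("top",(120,140))):
    im=read_camera(n)[:,:,::-1];x,y=c;o.append(cv2.resize(im[y:y+150,x:x+130],None,fx=3,fy=3,interpolation=cv2.INTER_CUBIC))
cv2.imwrite("pics/b.png",cv2.convertScaleAbs(np.hstack(o),alpha=1.5))
print(proj("scene",(.525,.161,.14)),proj("scene",(.525,.161,.325)))
```

```text
[0.52479697 0.15989224 0.28542418] [-7.16968158e-01 -3.05759475e+00  2.27030855e-03]
[307.2 143.8] [315.9  66. ]
```

View pics/b.png

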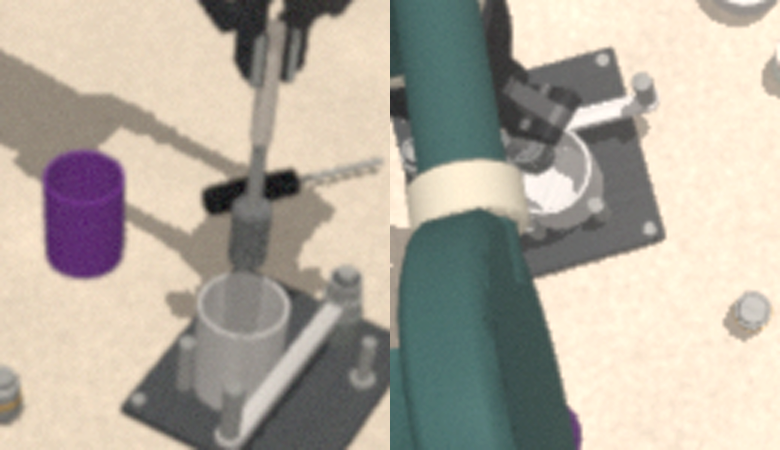

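The brush hangs upright over the pot mouth, with the head bottom at about scene (307,146), as predicted. Now dusting.

>>> servo_tool:
  targets:
    - {"hand":1,"x":0,"y":0,"z":0.04,"roll":0}
    - {"hand":1,"x":0,"y":0,"z":0.08,"roll":0}
    - {"hand":1,"x":0,"y":0,"z":0.12,"roll":0}
    - {"hand":1,"x":0,"y":0,"z":0.16,"roll":0}
    - {"hand":1,"x":0,"y":0,"z":0.195,"roll":0}
    - {"hand":1,"x":0,"y":0,"z":0.215,"roll":0}
    - {"hand":1,"x":0,"y":0,"z":0.226,"roll":0}
    - {"hand":1,"x":0,"y":0,"z":0.226,"roll":0}
    - {"hand":1,"x":0,"y":0,"z":0.226,"roll":0}
    - {"hand":1,"x":0,"y":0,"z":0.226,"roll":0}

```text
time: 6.0
tool_pos: [0.5261, 0.1613, 0.1748]
tcp_rot: [0.716, 3.057, 0.002]
wrist_force: [-0.2, -0.4, -0.9]
width: 0.15
grip_force: 48.9
```

>>> servo_tool:
  targets:
    - {"hand":1,"x":0,"y":0,"z":0,"roll":0}
    - {"hand":1,"x":0,"y":0,"z":-0.04,"roll":0}
    - {"hand":1,"x":0,"y":0,"z":-0.08,"roll":0}
    - {"hand":1,"x":0,"y":0,"z":-0.12,"roll":0}
    - {"hand":1,"x":0,"y":0,"z":-0.15,"roll":0}
    - {"hand":1,"x":0,"y":0,"z":-0.16,"roll":0}
    - {"hand":1,"x":0,"y":0,"z":-0.16,"roll":0}
    - {"hand":1,"x":0,"y":0,"z":-0.16,"roll":0}
    - {"hand":1,"x":0,"y":0,"z":-0.16,"roll":0}

```text
time: 6.75
tool_pos: [0.5243, 0.1611, 0.252]
tcp_rot: [-0.715, -3.057, 0.001]
wrist_force: [-1.7, 0.6, -0.8]
width: 0.147
grip_force: 48.9
```

>>> servo_tool:
  targets:
    - {"hand":1,"x":0,"y":0,"z":0.04,"roll":0}
    - {"hand":1,"x":0,"y":0,"z":0.08,"roll":0}
    - {"hand":1,"x":0,"y":0,"z":0.12,"roll":0}
    - {"hand":1,"x":0,"y":0,"z":0.15,"roll":0}
    - {"hand":1,"x":0,"y":0,"z":0.162,"roll":0}
    - {"hand":1,"x":0,"y":0,"z":0.162,"roll":0}
    - {"hand":1,"x":0,"y":0,"z":0.162,"roll":0}
    - {"hand":1,"x":0,"y":0,"z":0.162,"roll":0}
    - {"hand":1,"x":0,"y":0,"z":0.162,"roll":0}

```text
time: 7.5
tool_pos: [0.526, 0.1615, 0.1737]
tcp_rot: [0.715, 3.057, 0.002]
wrist_force: [-0.2, -0.4, -0.8]
width: 0.149
grip_force: 48.9
```

Run:
```python
from h import *
s=bot.read_state();print(s["tool_pos"],s["q"])
im=read_camera("scene")[:,:,::-1];cv2.imwrite("pics/c.png",cv2.convertScaleAbs(cv2.resize(im[80:230,240:380],None,fx=4,fy=4,interpolation=cv2.INTER_CUBIC),alpha=1.5))
for z in(.024,.069,.124,.209):print(z,(proj("scene",(.525,.161,z))-[240,80])*4)
```

```text
[0.52603878 0.16148213 0.17366942] [ 2.52583783e-01  7.15119369e-02  1.93672448e+00 -7.18547014e-06
  1.13097753e+00 -8.58415845e-01]
0.024 [251.2 408.8]
0.069 [257.6 352.4]
0.124 [266. 278.]
0.209 [280.4 150. ]
```

View pics/c.png

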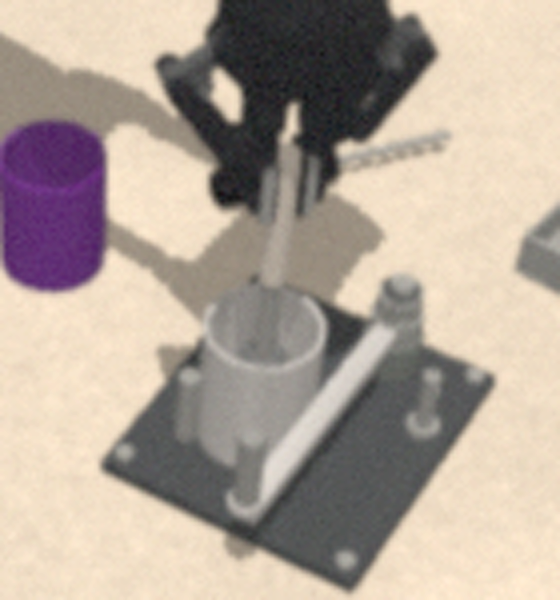

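The handle's lower end is at crop (270,283), which matches the prediction for the head near the floor. The pot and clamp haven't moved. Raising it and returning to the stand.

>>> servo_tool:
  targets:
    - {"hand":1,"x":0,"y":0,"z":-0.04,"roll":0}
    - {"hand":1,"x":0,"y":0,"z":-0.08,"roll":0}
    - {"hand":1,"x":0,"y":0,"z":-0.12,"roll":0}
    - {"hand":1,"x":0,"y":0,"z":-0.16,"roll":0}
    - {"hand":1,"x":0,"y":0,"z":-0.16,"roll":0}
    - {"hand":1,"x":0,"y":0,"z":-0.16,"roll":0}
    - {"hand":1,"x":0,"y":0,"z":-0.2,"roll":0}
    - {"hand":1,"x":0,"y":0,"z":-0.23,"roll":0}
    - {"hand":1,"x":0,"y":0,"z":-0.23,"roll":0}
    - {"hand":1,"x":0,"y":0,"z":-0.23,"roll":0}

```text
time: 8.38
tool_pos: [0.5252, 0.1612, 0.2868]
tcp_rot: [0.716, 3.059, 0.0]
wrist_force: [0.1, 0.4, -0.3]
width: 0.147
grip_force: 48.9
```

>>> servo_tool:
  targets:
    - {"hand":1,"x":-0.025,"y":-0.058,"z":0,"roll":0}
    - {"hand":1,"x":-0.054,"y":-0.125,"z":0,"roll":0}
    - {"hand":1,"x":-0.084,"y":-0.195,"z":0,"roll":0}
    - {"hand":1,"x":-0.114,"y":-0.264,"z":0,"roll":0}
    - {"hand":1,"x":-0.144,"y":-0.333,"z":0,"roll":0}
    - {"hand":1,"x":-0.174,"y":-0.402,"z":0,"roll":0}
    - {"hand":1,"x":-0.204,"y":-0.471,"z":0,"roll":0}
    - {"hand":1,"x":-0.23,"y":-0.531,"z":0,"roll":0}
    - {"hand":1,"x":-0.246,"y":-0.568,"z":0,"roll":0}
    - {"hand":1,"x":-0.254,"y":-0.587,"z":0,"roll":0}

```text
time: 9.22
tool_pos: [0.5072, -0.1605, 0.2848]
tcp_rot: [-0.72, -3.055, 0.001]
wrist_force: [-0.4, -0.1, -0.4]
width: 0.149
grip_force: 49.0
```

>>> servo_tool:
  targets:
    - {"hand":1,"x":0,"y":0,"z":0,"roll":0}
    - {"hand":1,"x":0,"y":0,"z":0,"roll":0}
    - {"hand":1,"x":0,"y":0,"z":0.04,"roll":0}
    - {"hand":1,"x":0,"y":0,"z":0.08,"roll":0}
    - {"hand":1,"x":0,"y":0,"z":0.12,"roll":0}
    - {"hand":1,"x":0,"y":0,"z":0.14,"roll":0}
    - {"hand":1,"x":0,"y":0,"z":0.14,"roll":0}
    - {"hand":1,"x":0,"y":0,"z":0.14,"roll":0}

```text
time: 9.88
tool_pos: [0.5085, -0.1569, 0.2169]
tcp_rot: [-0.713, -3.058, -0.001]
wrist_force: [-0.6, -0.1, -0.2]
width: 0.148
grip_force: 49.0
```

>>> servo_tool:
  targets:
    - {"hand":1,"x":0,"y":0,"z":0.02,"roll":0}
    - {"hand":1,"x":0,"y":0,"z":0.04,"roll":0}
    - {"hand":1,"x":0,"y":0,"z":0.06,"roll":0}
    - {"hand":1,"x":0,"y":0,"z":0.08,"roll":0}
    - {"hand":1,"x":0,"y":0,"z":0.1,"roll":0}
    - {"hand":1,"x":0,"y":0,"z":0.116,"roll":0}
    - {"hand":1,"x":0,"y":0,"z":0.116,"roll":0}
    - {"hand":1,"x":0,"y":0,"z":0.116,"roll":0}

```text
time: 10.55
tool_pos: [0.5083, -0.1581, 0.1585]
tcp_rot: [-0.716, -3.058, -0.0]
wrist_force: [-0.4, 0.1, -1.1]
width: 0.15
grip_force: 49.6
```

>>> servo_tool:
  targets:
    - {"hand":1,"x":0,"y":0,"z":0.003,"roll":0}
    - {"hand":0.5,"x":0,"y":0,"z":0.003,"roll":0}
    - {"hand":0,"x":0,"y":0,"z":0.003,"roll":0}
    - {"hand":-0.5,"x":0,"y":0,"z":0.003,"roll":0}
    - {"hand":-1,"x":0,"y":0,"z":0.003,"roll":0}
    - {"hand":-1,"x":0,"y":0,"z":0.003,"roll":0}
    - {"hand":-1,"x":0,"y":0,"z":0.003,"roll":0}
    - {"hand":-1,"x":0,"y":0,"z":0.003,"roll":0}
    - {"hand":-1,"x":0,"y":0,"z":0.003,"roll":0}
    - {"hand":-1,"x":0,"y":0,"z":0.003,"roll":0}

```text
time: 11.38
tool_pos: [0.5086, -0.1581, 0.1578]
tcp_rot: [-0.716, -3.059, 0.0]
wrist_force: [-0.0, -0.8, -0.9]
width: 0.997
grip_force: 0.0
```

>>> servo_tool:
  targets:
    - {"hand":-1,"x":0,"y":0,"z":0,"roll":0}
    - {"hand":-1,"x":0,"y":0,"z":-0.06,"roll":0}
    - {"hand":-1,"x":0,"y":0,"z":-0.12,"roll":0}
    - {"hand":-1,"x":0,"y":0,"z":-0.18,"roll":0}
    - {"hand":-1,"x":0,"y":0,"z":-0.18,"roll":0}
    - {"hand":-1,"x":0,"y":0,"z":-0.18,"roll":0}
    - {"hand":-1,"x":0,"y":0,"z":-0.18,"roll":0}
    - {"hand":-1,"x":0,"y":0,"z":-0.18,"roll":0}

```text
time: 12.05
tool_pos: [0.5076, -0.1578, 0.2461]
tcp_rot: [-0.715, -3.056, -0.001]
wrist_force: [-0.9, 0.0, -1.7]
width: 1.003
grip_force: 0.0
```

Run:
```python
from h import *
P=pose("wrist");im=read_camera("wrist");cv2.imwrite("pics/w2.png",im[:,:,::-1])
print(proj("wrist",(.508,-.159,.195),P),proj("wrist",(.508,-.159,.055),P),bot.read_state()["tool_pos"])
```

```text
[256.1 220.5] [256.9 174.9] [ 0.50753716 -0.15773811  0.24585079]
```

View pics/w2.png

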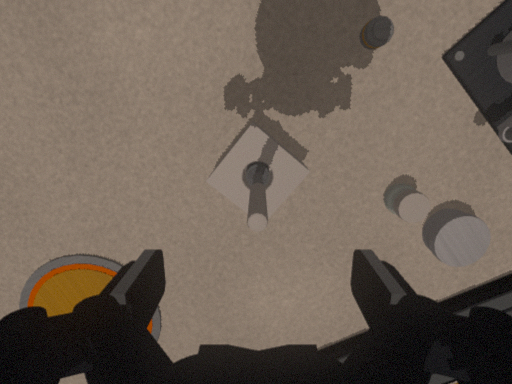

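The brush stands upright again, with its top at (257,222) against a predicted (256,220.5). Next is the clamp pin, turning so the fingers close along the swing direction.

>>> servo_tool:
  targets:
    - {"hand":0,"x":0.01,"y":0.06,"z":0,"roll":0.03}
    - {"hand":0,"x":0.03,"y":0.14,"z":0,"roll":0.065}
    - {"hand":0,"x":0.04,"y":0.22,"z":0,"roll":0.1}
    - {"hand":0,"x":0.05,"y":0.3,"z":0,"roll":0.14}
    - {"hand":0,"x":0.065,"y":0.37,"z":0,"roll":0.18}
    - {"hand":0,"x":0.078,"y":0.44,"z":0,"roll":0.22}
    - {"hand":0,"x":0.088,"y":0.5,"z":0,"roll":0.25}
    - {"hand":0,"x":0.091,"y":0.517,"z":0,"roll":0.268}
    - {"hand":0,"x":0.091,"y":0.517,"z":0,"roll":0.268}
    - {"hand":0,"x":0.091,"y":0.517,"z":0,"roll":0.268}

```text
time: 12.93
tool_pos: [0.5817, 0.0939, 0.2461]
tcp_rot: [-1.898, -2.501, 0.004]
wrist_force: [-0.5, -0.8, -0.5]
width: 0.499
grip_force: 0.0
```

>>> servo_tool:
  targets:
    - {"hand":0,"x":0,"y":0,"z":0,"roll":0}
    - {"hand":0,"x":0,"y":0,"z":0,"roll":0}
    - {"hand":0,"x":0,"y":0,"z":0,"roll":0}
    - {"hand":0,"x":0,"y":0,"z":0,"roll":0}

```text
time: 13.27
tool_pos: [0.5825, 0.0926, 0.2479]
tcp_rot: [1.905, 2.498, -0.0]
wrist_force: [0.9, 0.3, -0.1]
width: 0.497
grip_force: 0.0
```

Run:
```python
from h import *
P=pose("wrist");im=read_camera("wrist");cv2.imwrite("pics/w3.png",im[:,:,::-1])
s=bot.read_state();print(proj("wrist",(.583,.094,.106),P),s["tool_pos"],s["width"],R.from_rotvec(s["tcp_rot"]).as_matrix())
```

```text
[258.9 183.5] [0.58253028 0.09280092 0.24793001] 0.5008360843393505 [[-2.64830925e-01  9.64294835e-01  2.29692966e-04]
 [ 9.64294858e-01  2.64830938e-01 -2.87080873e-05]
 [-8.85128641e-05  2.13888957e-04 -9.99999973e-01]]
```

View pics/w3.png

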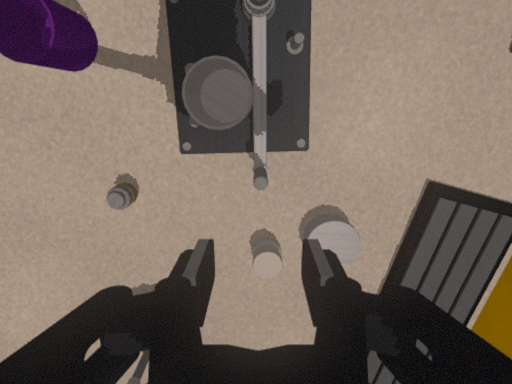

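The pin top is at (261,184), within 2 px of prediction. Descending on it and pinching.

>>> servo_tool:
  targets:
    - {"hand":0,"x":0,"y":0.002,"z":0.06,"roll":0}
    - {"hand":0,"x":0,"y":0.002,"z":0.12,"roll":0}
    - {"hand":0,"x":0,"y":0.002,"z":0.18,"roll":0}
    - {"hand":0,"x":0,"y":0.002,"z":0.24,"roll":0}
    - {"hand":0,"x":0,"y":0.002,"z":0.28,"roll":0}
    - {"hand":0,"x":0,"y":0.002,"z":0.32,"roll":0}
    - {"hand":0,"x":0,"y":0.002,"z":0.355,"roll":0}
    - {"hand":0,"x":0,"y":0.002,"z":0.355,"roll":0}
    - {"hand":0,"x":0,"y":0.002,"z":0.355,"roll":0}
    - {"hand":0,"x":0,"y":0.002,"z":0.355,"roll":0}

```text
time: 14.15
tool_pos: [0.5845, 0.0938, 0.0715]
tcp_rot: [1.903, 2.498, 0.002]
wrist_force: [0.4, -0.6, 0.1]
width: 0.5
grip_force: 0.0
```

>>> servo_tool:
  targets:
    - {"hand":0.3,"x":0,"y":0,"z":0,"roll":0}
    - {"hand":0.5,"x":0,"y":0,"z":0,"roll":0}
    - {"hand":0.7,"x":0,"y":0,"z":0,"roll":0}
    - {"hand":1,"x":0,"y":0,"z":0,"roll":0}
    - {"hand":1,"x":0,"y":0,"z":0,"roll":0}
    - {"hand":1,"x":0,"y":0,"z":0,"roll":0}
    - {"hand":1,"x":0,"y":0,"z":0,"roll":0}
    - {"hand":1,"x":0,"y":0,"z":0,"roll":0}
  grip_force: 40

```text
time: 14.82
tool_pos: [0.5847, 0.094, 0.0719]
tcp_rot: [1.902, 2.498, 0.003]
wrist_force: [-0.7, -0.8, 5.6]
width: 0.151
grip_force: 39.0
```

>>> servo_tool:
  targets:
    - {"hand":1,"x":0.0004,"y":0.0165,"z":0,"roll":-0.016}
    - {"hand":1,"x":0.0024,"y":0.0395,"z":0,"roll":-0.038}
    - {"hand":1,"x":0.006,"y":0.062,"z":0,"roll":-0.06}
    - {"hand":1,"x":0.011,"y":0.085,"z":0,"roll":-0.083}
    - {"hand":1,"x":0.018,"y":0.107,"z":0,"roll":-0.105}
    - {"hand":1,"x":0.026,"y":0.1285,"z":0,"roll":-0.127}
    - {"hand":1,"x":0.0345,"y":0.1465,"z":0,"roll":-0.146}
    - {"hand":1,"x":0.0435,"y":0.164,"z":0,"roll":-0.166}
    - {"hand":1,"x":0.052,"y":0.178,"z":0,"roll":-0.181}
    - {"hand":1,"x":0.0575,"y":0.1865,"z":0,"roll":-0.191}

```text
time: 15.65
tool_pos: [0.6657, 0.1464, 0.0718]
tcp_rot: [-1.076, -2.951, 0.002]
wrist_force: [-5.5, -3.2, 8.9]
width: 0.153
grip_force: 39.5
```

>>> servo_tool:
  targets:
    - {"hand":1,"x":0,"y":0,"z":0,"roll":0}
    - {"hand":1,"x":0,"y":0,"z":0,"roll":0}
    - {"hand":1,"x":0,"y":0,"z":0,"roll":0}
    - {"hand":1,"x":0,"y":0,"z":0,"roll":0}
    - {"hand":1,"x":0,"y":0,"z":0,"roll":0}
    - {"hand":1,"x":0,"y":0,"z":0,"roll":0}

```text
time: 16.15
tool_pos: [0.6652, 0.1458, 0.0719]
tcp_rot: [-1.08, -2.949, 0.002]
wrist_force: [-4.9, -3.7, 9.4]
width: 0.15
grip_force: 39.4
```

Run:
```python
from h import *
s=bot.read_state();print(s)
o=[]
for n,c in(("scene",(225,90)),("top",(110,130))):
    im=read_camera(n)[:,:,::-1];x,y=c;o.append(cv2.resize(im[y:y+150,x:x+130],None,fx=3,fy=3,interpolation=cv2.INTER_CUBIC))
cv2.imwrite("pics/d.png",cv2.convertScaleAbs(np.hstack(o),alpha=1.5))
```

```text
{'time': 16.15, 'q': array([ 1.79507406e-01,  4.06475093e-01,  1.72551946e+00, -9.04641955e-04,
        1.01095396e+00, -6.88823374e-01]), 'joint_vel': array([-3.70774863e-04,  4.75206958e-04,  3.36799937e-05,  6.93419812e-04,
        6.17168087e-04,  6.94156608e-04]), 'joint_torque': array([  1.41235538, -49.55032468, -31.73983097,   0.45551232,
        -1.80445053,  -0.14217777]), 'tool_pos': array([0.66523646, 0.14575001, 0.07186527]), 'tcp_rot': array([-1.07990418e+00, -2.94932148e+00,  2.11550014e-03]), 'wrist_force': array([-4.9265665 , -3.66915685,  9.37453642]), 'torque': array([-0.43383466,  0.7694105 , -0.1111333 ]), 'grip_force': 39.408257603645325, 'width': 0.14976478058292514}
```

View pics/d.png

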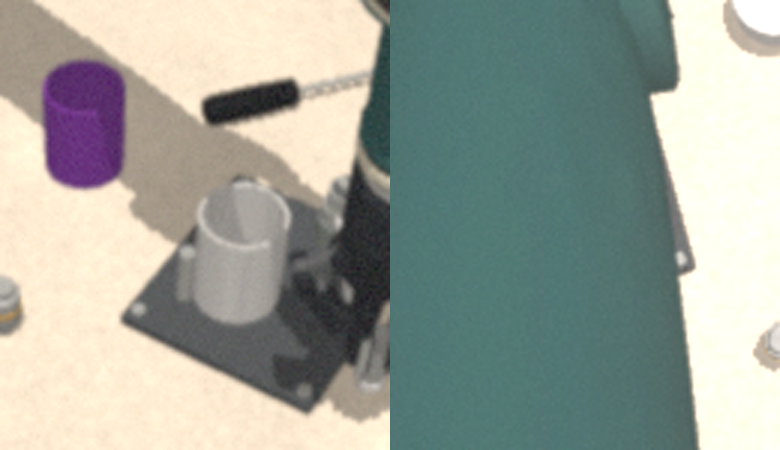

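The pot hasn't moved. The tool displacement puts the arm at about 0.57 rad, so I'll press on in small steps until the force shows the stop.

>>> servo_tool:
  targets:
    - {"hand":1,"x":0,"y":0.004,"z":0,"roll":-0.004}
    - {"hand":1,"x":0,"y":0.008,"z":0,"roll":-0.007}
    - {"hand":1,"x":0,"y":0.008,"z":0,"roll":-0.007}
    - {"hand":1,"x":0,"y":0.008,"z":0,"roll":-0.007}
    - {"hand":1,"x":0,"y":0.008,"z":0,"roll":-0.007}

```text
time: 16.67
tool_pos: [0.6678, 0.1488, 0.0719]
tcp_rot: [-1.047, -2.961, 0.002]
wrist_force: [-5.3, -3.0, 10.1]
width: 0.152
grip_force: 39.4
```

>>> servo_tool:
  targets:
    - {"hand":1,"x":0,"y":0.003,"z":0,"roll":-0.003}
    - {"hand":1,"x":0,"y":0.005,"z":0,"roll":-0.005}
    - {"hand":1,"x":0,"y":0.005,"z":0,"roll":-0.005}
    - {"hand":1,"x":0,"y":0.005,"z":0,"roll":-0.005}
    - {"hand":1,"x":0,"y":0.005,"z":0,"roll":-0.005}

```text
time: 17.08
tool_pos: [0.6686, 0.1499, 0.0718]
tcp_rot: [-1.024, -2.968, 0.005]
wrist_force: [-7.2, -4.9, 10.8]
width: 0.147
grip_force: 39.7
```

The force rose and the motion fell short of the command, so the arm is at its stop. I'll hold there, then hand in.

>>> servo_tool:
  targets:
    - {"hand":1,"x":0,"y":0.001,"z":0,"roll":0}
    - {"hand":1,"x":0,"y":0.001,"z":0,"roll":0}
    - {"hand":1,"x":0,"y":0.001,"z":0,"roll":0}
    - {"hand":1,"x":0,"y":0.001,"z":0,"roll":0}
    - {"hand":1,"x":0,"y":0.001,"z":0,"roll":0}
    - {"hand":1,"x":0,"y":0.001,"z":0,"roll":0}
    - {"hand":1,"x":0,"y":0.001,"z":0,"roll":0}
    - {"hand":1,"x":0,"y":0.001,"z":0,"roll":0}

```text
time: 17.75
tool_pos: [0.6687, 0.15, 0.0718]
tcp_rot: [-1.024, -2.968, 0.006]
wrist_force: [-7.9, -6.8, 12.0]
width: 0.151
grip_force: 39.9
```

```bash
python3 -c "
from workcell import bot,ticket
s=bot.read_state();print(s['tool_pos'],s['wrist_force'],s['grip_force']);print(ticket.finish_job())"
```

```text
[0.66868214 0.14995802 0.07181951] [-7.92362466 -6.82501604 12.04798478] 39.85048770904541
the job is handed in; nothing more can be done
None
```

The job is handed in at about 18 s, but the judge returned no verdict: the pot was dusted twice, the brush is back upright and released in its stand, and the gripper holds the clamp arm at its stop.

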